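# Put the sample vial away and snap the slide-top case shut

### The arm

A 7-joint arm with a two-finger parallel gripper is mounted at the origin on the work surface. World frame = base frame: x ahead of the robot, y to its left, z up, the work surface at z = 0. Lengths are in m, angles in rad, forces in N, time in s.
With the tool pointing down it reaches from about 0.4 to 0.9 m from the base axis. Payload 5.5 kg.
Tool frame: the origin (TCP) lies at the centre of the arm's flange, where the gripper is bolted on; the fingertips stand 173 mm ahead of it and the grasp point (between the pads) lies 155 mm ahead of it; z points along the fingers, y is the line along which they close (so a half turn about z gives the same grasp; the last joint's range is limited). The gripper opens to 85 mm and grips with 20 to 120 N. Pads are 22 mm wide; open, the fingers measure 114 mm over their backs; the gripper's body (76 mm by 85 mm) begins 54 mm behind the grasp point. The pads swing forward as they close: fully open they stand 13 mm farther back than shut.
Start: joints at [1.598, 0.501, -0.427, 1.55, 0.221, 1.138, -0.21], TCP at [0.152, -0.632, 0.405] pointing down, gripper open.
Joint ranges: [-2.88, 2.88], [-0.31, 2.03], [-1.54, 1.56], [0.2, 2.42], [-1.41, 4.55], [0.19, 2.02], [-2.57, 2.57]. Speed limits (rad/s): [2.57, 2.57, 3.14, 3.14, 3.14, 3.14, 3.14].

### API

Orientations are given as a unit quaternion [x, y, z, w].
In Python, from plant import ctrl gives the robot as it stands. The module is installed in compiled form; this text tells all that it offers.
- The arm moves only by the tool send_rows, never from a script. Its argument "deltas" is a list of rows, each a list of 3 entries, a list of its own where there are three numbers: the shift along the tool's x, y, z in mm, then the turn, a rotation vector about the tool's x, y, z in rad, then the closure, from 0 (fully open) to 1 (shut). In form: [[[x, y, z], [ax, ay, az], hand], ...]. A call has exactly 8 rows; each row is the pose to reach, as a shift and turn from the pose commanded when the call began, along the tool's axes at that moment; what a row does not reach only later rows make up. A row lasts 1/12 s, in which the tool goes at most 41.7 mm and 7.16 degrees, less where a joint would pass 70% of its speed; a pose out of reach is approached as far as the arm can. A call with a gripper value outside its range is refused whole. The fingers move at their own pace and stop on an object; "force" is the grip in N (left out, the last holds). Time passes only in rows, so rows that repeat a pose let the fingers close, or fill a call up. It gives the time, the measured TCP pose, the force, the opening and the grip force at its end, in the units of the state.
- ctrl.get_obs(): the state, without advancing time (a new reading comes with each control period).
- ctrl.read_camera(name): name is "side" or "top"; returns a dict with "pixels" (384x512x3 uint8, red, green, blue), "range_z" (384x512 float32, m along the optical axis (not along the pixel's ray), 0 where there is no reading), "fx", "fy", "cx", "cy" (pixels), "T" (4x4, takes a point from camera to world coordinates). Camera axes: x right, y down, z forward; pixel columns grow to the right and rows downward; lengths in m; the calibration is good to about 2 mm. A picture is of the moment at which its call begins.
- ctrl.job_done(): hands the job in; it is judged then, once.
The state is a dict: "t": time; "joint_pos": joint angles; "joint_vel": joint speeds; "effort": joint torques, N m; "position": TCP position; "orientation": TCP orientation; "force": force on the tool from outside, world axes, zero at the start; "torque": the same for the moment, N m; "grip_width": opening from 0.0 (shut) to 1.0 (fully open); "finger_force": force on a finger pad.
Only numpy, scipy, OpenCV 4.12 (cv2) and the standard library are available. Lean on these libraries where they do the work, as an engineer would, in place of code of your own. Each camera call takes 0.05 s, during which the arm holds its last target. There are 200 camera calls.

### The job

Stand the orange-capped vial upright in the empty pocket of the pink case and let go of it, then slide the white lid along its channel over the yellow end ridge until it snaps home against the end stop. Ease the lid home by feel rather than ramming it into the stop, and leave the other vials and the bottle where they are.

Things in the scene. Friction and masses are not known exactly. Their poses are not given: they have to be found in the camera images.
- case: Pink slide-top vial case fixed to the bench, 225 x 120 mm, 73 mm high. Origin: on its underside, on the bench, 105 mm from the open end and 120 mm from the other. Its x axis runs the long way and is the direction in which the lid slides shut; z is up. 96 mm are free between its two long lips (tops 73 mm up). A grey end block sits in its +x end.
- mouth (a point): Middle of the case's open end, 105 mm behind its origin, level with the ledges on which the lid runs, 60 mm above the bench. The channel between ledges and lips gives the lid 1 mm play on each side and 1.5 mm in height. Axes as those of the case.
- stop_nominal (a point): Nominal middle of the end stop's face, 88 mm from the case's origin along +x, at ledge height. The stop (a firm grey wall as high as the lips) and the yellow ridge are one adjustable end block: the true face is up to 14 mm before or behind this point along x, different every time and not measured. The ridge's middle is 22 mm in front of the true face.
- pocket (a point): Centre of the floor of the empty square pocket, 31 x 31 mm, in the black insert inside the case; on the case's long axis, 8 mm from its origin towards +x. Floor 5 mm above the bench, rim 22 mm above the bench. Axes as those of the case.
- lid: White sliding lid, 200 x 108 x 7 mm, about 0.14 kg, loose in the channel, drawn well out at the start. Origin: on its underside, midway across, 95 mm behind its leading edge; x points the way it slides shut; underneath, 10 to 34 mm behind that edge, is a cross slot for the ridge. Home: edge against the true stop, origin about -7 mm along the case's x, give or take 14 mm.
- lid_front (a point): Middle of the lower edge of the lid's leading end, which meets the end stop; 95 mm ahead of the origin of the lid. Axes as those of the lid.
- lid_grip (a point): Centre of the blue grip bar standing across the lid near its trailing end: 12 mm thick along the slide, 50 mm wide, from 67 to 92 mm above the bench; the point is half-way up, about 80 mm above the bench, 70 mm behind the lid's origin. The lid's flat top goes on 29 mm behind the bar. Axes as those of the lid.
- ridge (a joint): How far the sprung yellow ridge is pressed down, in m: 0 fully up (3.5 mm above the ledges), about 0.002 while the lid rides over it. The lid meets it about 31 mm before home; pushing over it takes some 7 to 14 N, then the push falls to almost nothing as the ridge springs up into the slot, and about 3 mm later the lid meets the firm stop.
- vial_orange_center (a point): Amber vial with an orange cap, 24 mm across, 50 mm high, about 35 g, standing on the bench; point at its centre, half-way up. z along its axis.
- vial_blue_center (a point): Like vial with a blue cap, a bystander; centre, half-way up.
- vial_yellow_center (a point): Like vial with a yellow cap, a bystander; centre, half-way up.
- reagent_center (a point): White reagent bottle with a blue cap, 64 mm across and 130 mm high, a bystander; point at its centre, 65 mm up.

How it is judged:
By the outcome, as a careful person would: the job done as asked, in the order asked, and still so for the second after the job is handed in, with the robot touching nothing.
It also fails if it takes over 51 s, if anything falls off the work surface, if the arm or the gripper's body presses on something with over 40 N, if the wrist force passes 120 N, or if a joint passes its speed limit or range.

## Working session

There is one attempt and no reset: what is moved stays moved. The work goes in short steps, Python scripts to look and compute and a tool call to move; the robot and the scene stay as the last step left them, time stands still between calls to the robot, and variables do not carry over. Pictures are saved under pics/ and viewed, at most 10 in all, crops included, and the job is handed in when it is done.

Besides the shell and the picture viewer there is one more tool, called as name([rows], argument=value, ...), one row to a line, values as JSON. send_rows: Moves the arm, as the interface text tells. Its arguments: {"type":"object","properties":{"deltas":{"type":"array"},"force":{"type":"number"}},"required":["deltas"]}

```bash
mkdir -p pics
cat > h.py <<'E'
import numpy as np, cv2
from scipy.spatial.transform import Rotation as R
from plant import ctrl
def cam(n, save=None):
    c=ctrl.read_camera(n)
    if save: cv2.imwrite(save,c['pixels'][:,:,::-1])
    v,u=np.mgrid[:384,:512]; z=c['range_z']
    P=np.stack([(u-c['cx'])/c['fx']*z,(v-c['cy'])/c['fy']*z,z],-1)
    W=P@c['T'][:3,:3].T+c['T'][:3,3]; W[z==0]=np.nan
    return c,W
E
python3 - <<'E'
from h import *
for n in('top','side'):
    c,W=cam(n,f'pics/{n}0.png'); np.savez(f'{n}0.npz',p=c['pixels'],W=W,T=c['T'],f=[c['fx'],c['fy'],c['cx'],c['cy']])
    print(n,c['T'].round(3).tolist(),c['fx'])
a=cv2.imread('pics/top0.png');print(ctrl.get_obs())
E
```

```text
top [[0.018, -0.998, 0.063, 0.494], [-0.999, -0.02, -0.026, 0.021], [0.027, -0.062, -0.998, 1.304], [0.0, 0.0, 0.0, 1.0]] 457.24996074102336
side [[0.926, -0.198, 0.321, 0.227], [-0.378, -0.482, 0.791, -0.838], [-0.002, -0.853, -0.521, 0.646], [0.0, 0.0, 0.0, 1.0]] 458.1256246439428
{'t': 0.1, 'joint_pos': array([ 1.59819121,  0.50174573, -0.42679258,  1.55132905,  0.22084596,
        1.1383055 , -0.21029716]), 'joint_vel': array([ 0.00119561,  0.00139399, -0.0009035 , -0.00287009, -0.00061104,
        0.0009735 , -0.00012369]), 'effort': array([-1.25238782e-02, -5.70813489e+01, -5.83831877e+00, -2.81749499e+01,
        1.07228430e-02,  5.52724174e-03, -1.03495410e-06]), 'position': array([ 0.15171921, -0.63172224,  0.40377357]), 'orientation': array([ 9.93053988e-01,  1.17656409e-01, -9.56563271e-05, -8.58368793e-04]), 'force': array([-0.43620052, -0.10653585, -0.4103837 ]), 'torque': array([0.07248838, 0.01314736, 0.04166415]), 'finger_force': 0.0, 'grip_width': 0.999754680086052}
```

View pics/top0.png

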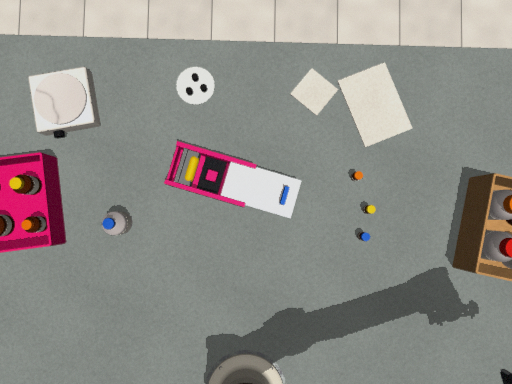

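View pics/side0.png

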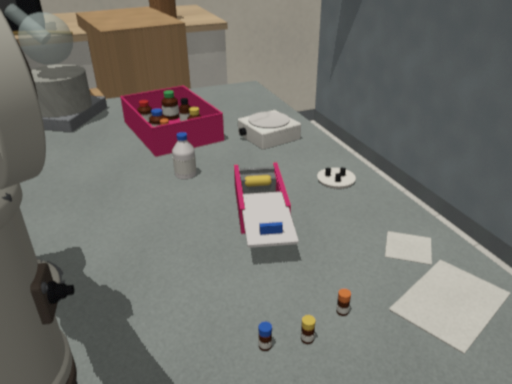

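```bash
cat > m.py <<'E'
from h import *
def seg(d,lo,hi,roi=None):
    hsv=cv2.cvtColor(d['p'],cv2.COLOR_RGB2HSV); m=cv2.inRange(hsv,lo,hi)>0
    if roi: 
        k=np.zeros_like(m);k[roi[1]:roi[3],roi[0]:roi[2]]=1;m&=k
    return m
def rep(n,d,lo,hi,roi,zr=(0,1)):
    m=seg(d,lo,hi,roi); P=d['W'][m]; P=P[(P[:,2]>zr[0])&(P[:,2]<zr[1])]
    print(n,len(P),'med',np.median(P,0).round(4),'mid',((P.min(0)+P.max(0))/2).round(4))
    r=cv2.minAreaRect((P[:,:2]*1000).astype(np.float32)); print('   rect',np.round(r[0],1),np.round(r[1],1),round(r[2],1))
    return P
E
python3 - <<'E'
from m import *
T=np.load('top0.npz');S=np.load('side0.npz')
rep('orange',T,(3,120,120),(16,255,255),(345,165,370,190))
rep('yellow',T,(20,120,120),(33,255,255),(355,195,385,220))
rep('blue',T,(100,120,80),(125,255,255),(350,225,380,250))
rep('bar',T,(100,120,80),(125,255,255),(270,175,300,215))
rep('lid',T,(0,0,180),(180,60,255),(215,150,310,225),(.055,.08))
rep('pink',T,(160,120,60),(178,255,255),(160,135,265,210),(.06,.085))
rep('pocket',T,(160,120,60),(178,255,255),(202,166,222,187),(-.02,.03))
rep('ridge',T,(20,120,120),(33,255,255),(180,150,205,190))
rep('orangeS',S,(3,120,120),(16,255,255),(330,285,360,305))
rep('barS',S,(100,120,80),(125,255,255),(250,215,290,240))
rep('lidS',S,(0,0,180),(180,60,255),(230,185,305,245),(.055,.08))
rep('pinkS',S,(160,120,60),(178,255,255),(228,158,300,245),(.06,.085))
a=cv2.resize(T['p'][125:235,150:390][:,:,::-1],None,fx=3.3,fy=3.3,interpolation=2)
b=cv2.resize(S['p'][155:255,220:310][:,:,::-1],None,fx=2.3,fy=2.3)
v=np.zeros((600,792,3),np.uint8);v[:a.shape[0]]=a;v[a.shape[0]:a.shape[0]+b.shape[0],:b.shape[1]]=b
cv2.imwrite('pics/z.png',v)
E
```

```text
orange 59 med [ 0.61   -0.3013  0.0505] mid [ 0.6103 -0.3021  0.0477]
   rect [ 609.9 -302.1] [22.2 22.5] 8.2
yellow 62 med [ 0.5166 -0.3367  0.0499] mid [ 0.5166 -0.3422  0.0298]
   rect [ 520.9 -340.2] [22.2 33.2] 48.8
blue 60 med [ 0.4417 -0.3216  0.0496] mid [ 0.4407 -0.3268  0.0284]
   rect [ 440.8 -326.9] [19.3 31.6] 1.0
bar 89 med [ 0.5488 -0.0928  0.0897] mid [ 0.5488 -0.0931  0.0811]
   rect [548.9 -93.3] [11.4 48.3] 74.7
lid 2661 med [ 0.5671 -0.0299  0.0666] mid [ 0.5636 -0.0326  0.067 ]
   rect [565.8 -31.1] [200.2 107.9] 74.6
pink 756 med [0.5836 0.108  0.0731] mid [0.6038 0.1062 0.0709]
   rect [603.2 105.7] [224.  120.2] 74.6
pocket 149 med [0.6029 0.1058 0.0061] mid [0.6009 0.1066 0.0122]
   rect [603.2 105.7] [70.9 34.4] 67.2
ridge 212 med [0.6181 0.1588 0.0616] mid [0.6177 0.1582 0.0602]
   rect [617.9 159.1] [23.  68.5] 75.7
orangeS 119 med [ 0.6047 -0.3063  0.0476] mid [ 0.6067 -0.3025  0.0445]
   rect [ 606.5 -303.5] [22.4 22.2] 38.5
barS 206 med [ 0.5438 -0.0986  0.0814] mid [ 0.5435 -0.0961  0.0786]
   rect [543.9 -97. ] [12.5 46.2] 73.4
lidS 1937 med [ 0.5639 -0.032   0.0642] mid [ 0.5609 -0.0317  0.0639]
   rect [563.3 -29.9] [201.1 107.1] 74.9
pinkS 419 med [0.5752 0.0951 0.0707] mid [0.598  0.1037 0.0669]
   rect [599.2 103.7] [225.1 119.8] 74.8
```

View pics/z.png

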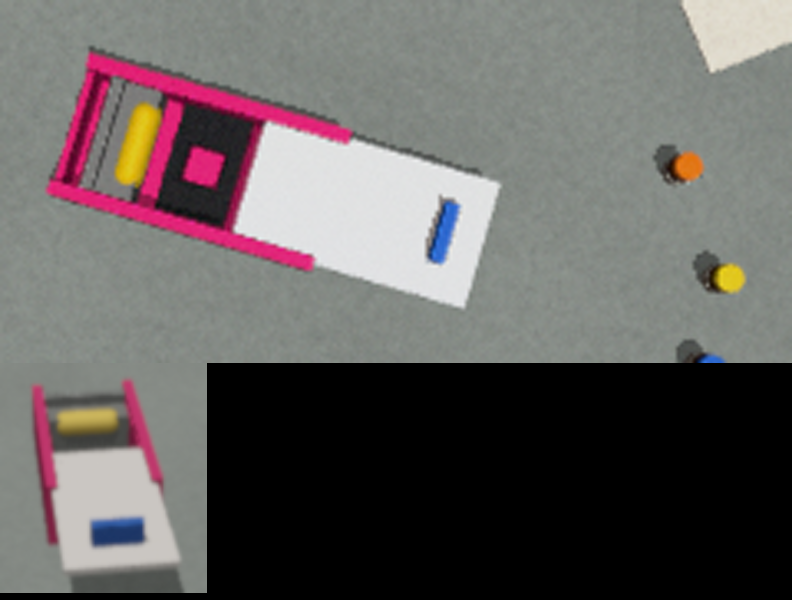

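The top view shows the pocket at about (212,176), the lid's front edge at about (228,180) and its bar at (284,195). The orange vial is at (358,175) with nothing close to it. I'm moving now.

send_rows([
  [[20,-8,3],[0,0,-0.05],0],
  [[52,-21,10],[0,0,-0.12],0],
  [[86,-35,17],[0,0,-0.2],0],
  [[120,-49,24],[0,0,-0.28],0],
  [[154,-63,31],[0,0,-0.36],0],
  [[188,-77,38],[0,0,-0.44],0],
  [[222,-91,45],[0,0,-0.52],0],
  [[256,-105,52],[0,0,-0.6],0],
], force=30)

```text
t: 0.77
position: [0.3776, -0.4683, 0.3522]
orientation: [0.913, 0.408, -0.0, -0.0]
force: [0.4, -1.6, -0.8]
grip_width: 0.999
finger_force: 0.0
```

```bash
cat > g.py <<'E'
from h import *
import sys
A=np.deg2rad(74.6); U=np.array([np.cos(A),np.sin(A),0])  # case x; tool x = case x
TR=R.from_matrix(np.c_[U,np.cross([0,0,-1],U),[0,0,-1]])
def go(x,y,z):
    o=ctrl.get_obs(); q=R.from_quat(o['orientation']); 
    d=q.inv().apply(np.array([x,y,z])-o['position']*1000)
    print('t',round(o['t'],2),'pos',(o['position']*1000).round(1),'shift',d.round(1),'rot',(q.inv()*TR).as_rotvec().round(3),'F',o['force'].round(1),'w',round(o['grip_width'],3),round(o['finger_force'],1))
if __name__=='__main__': go(*map(float,sys.argv[1:4]))
E
python3 g.py 608 -303 270
```

```text
t 0.77 pos [ 377.6 -468.3  352.2] shift [276.8  61.5  82.2] rot [-0.    -0.    -0.461] F [ 0.4 -1.6 -0.8] w 0.999 0.0
```

send_rows([
  [[39,8,10],[0,0,-0.06],0],
  [[78,16,20],[0,0,-0.13],0],
  [[117,25,32],[0,0,-0.2],0],
  [[156,34,45],[0,0,-0.27],0],
  [[195,43,58],[0,0,-0.34],0],
  [[230,51,70],[0,0,-0.4],0],
  [[260,58,78],[0,0,-0.44],0],
  [[277,61,82],[0,0,-0.461],0],
])

```text
t: 1.43
position: [0.61, -0.3004, 0.269]
orientation: [0.795, 0.607, 0.001, -0.001]
force: [0.8, 0.4, 0.5]
grip_width: 0.999
finger_force: 0.0
```

```bash
python3 g.py 608 -303 197
```

```text
t 1.43 pos [ 610.  -300.4  269. ] shift [-3.3 -1.2 72. ] rot [-0.001 -0.004  0.003] F [0.8 0.4 0.5] w 0.999 0.0
```

send_rows([
  [[-3,-1,12],[0,0,0],0],
  [[-3,-1,30],[0,0,0],0],
  [[-3,-1,48],[0,0,0],0],
  [[-3,-1,62],[0,0,0],0],
  [[-3,-1,69],[0,0,0],0],
  [[-3,-1,72],[0,0,0],0],
  [[-3,-1,72],[0,0,0],0],
  [[-3,-1,72],[0,0,0],0],
])

```text
t: 2.1
position: [0.6058, -0.3083, 0.1994]
orientation: [0.797, 0.604, 0.0, 0.0]
force: [-0.1, 0.2, 0.1]
grip_width: 0.995
finger_force: 0.0
```

```bash
python3 g.py 608 -303 197
```

```text
t 2.1 pos [ 605.8 -308.3  199.4] shift [5.7 0.7 2.4] rot [ 0.001 -0.    -0.005] F [-0.1  0.2  0.1] w 0.995 0.0
```

send_rows([
  [[3,0.5,1],[0,0,0],0],
  [[5,0.5,2],[0,0,0],0],
  [[5,0.5,2],[0,0,0],0.4],
  [[5,0.5,2],[0,0,0],0.9],
  [[5,0.5,2],[0,0,0],1],
  [[5,0.5,2],[0,0,0],1],
  [[5,0.5,2],[0,0,0],1],
  [[5,0.5,2],[0,0,0],1],
])

```text
t: 2.77
position: [0.6074, -0.3036, 0.1969]
orientation: [0.797, 0.604, 0.0, 0.0]
force: [0.5, 0.3, 0.9]
grip_width: 0.269
finger_force: 29.4
```

```bash
python3 g.py 608 -303 330
```

```text
t 2.77 pos [ 607.4 -303.6  196.9] shift [   0.7    0.5 -133.1] rot [ 0.     0.    -0.005] F [0.5 0.3 0.9] w 0.269 29.4
```

send_rows([
  [[0,0,-8],[0,0,0],1],
  [[0,0,-25],[0,0,0],1],
  [[0,0,-50],[0,0,0],1],
  [[0,0,-75],[0,0,0],1],
  [[0,0,-100],[0,0,0],1],
  [[0,0,-120],[0,0,0],1],
  [[0,0,-132],[0,0,0],1],
  [[0,0,-135],[0,0,0],1],
])

```text
t: 3.43
position: [0.6083, -0.3035, 0.3359]
orientation: [0.797, 0.604, 0.001, 0.003]
force: [1.2, -0.1, -0.4]
grip_width: 0.275
finger_force: 29.5
```

```bash
python3 g.py 601 105 330
```

```text
t 3.43 pos [ 608.3 -303.5  335.9] shift [ 391.3 -117.6    4.9] rot [ 0.005  0.001 -0.005] F [ 1.2 -0.1 -0.4] w 0.275 29.5
```

send_rows([
  [[8,-2.5,0],[0,0,0],1],
  [[25,-7.5,0],[0,0,0],1],
  [[50,-15,0],[0,0,0],1],
  [[79,-24,0],[0,0,0],1],
  [[109,-33,0],[0,0,0],1],
  [[139,-42,0],[0,0,0],1],
  [[169,-51,0],[0,0,0],1],
  [[200,-60,0],[0,0,0],1],
])

```text
t: 4.1
position: [0.6024, -0.0929, 0.3299]
orientation: [0.797, 0.604, -0.001, -0.001]
force: [0.6, -0.1, -1.2]
grip_width: 0.269
finger_force: 29.5
```

send_rows([
  [[30,-9,0],[0,0,0],1],
  [[60,-18,0],[0,0,0],1],
  [[90,-27,0],[0,0,0],1],
  [[120,-36,0],[0,0,0],1],
  [[148,-45,0],[0,0,0],1],
  [[170,-52,0],[0,0,0],1],
  [[185,-56,0],[0,0,0],1],
  [[191,-58,0],[0,0,0],1],
])

```text
t: 4.77
position: [0.5978, 0.109, 0.3304]
orientation: [0.795, 0.606, -0.001, -0.002]
force: [0.0, -0.0, -0.3]
grip_width: 0.27
finger_force: 29.5
```

```bash
python3 g.py 601 105 250
```

```text
t 4.77 pos [597.8 109.  330.4] shift [-3.1  4.4 80.4] rot [-0.003 -0.001  0.   ] F [ 0.  -0.  -0.3] w 0.27 29.5
```

send_rows([
  [[-2,2,5],[0,0,0],1],
  [[-3,4,18],[0,0,0],1],
  [[-3,4,35],[0,0,0],1],
  [[-3,4,48],[0,0,0],1],
  [[-3,4,57],[0,0,0],1],
  [[-3,4,60],[0,0,0],1],
  [[-3,4,60],[0,0,0],1],
  [[-3,4,60],[0,0,0],1],
])

```text
t: 5.43
position: [0.6027, 0.1007, 0.2718]
orientation: [0.797, 0.604, 0.0, -0.0]
force: [0.0, 1.1, -0.6]
grip_width: 0.272
finger_force: 29.4
```

Run:
```python
from m import *
from g import go
c,W=cam('side'); d=dict(p=c['pixels'],W=W)
c2,W2=cam('top')
cv2.imwrite('pics/h.png',np.vstack([cv2.resize(x[:,:,::-1],None,fx=4,fy=4) [:300] for x in (c['pixels'][90:210,190:340],c2['pixels'][120:230,150:300])]))
go(601,105,202)
S=cv2.cvtColor(c['pixels'],cv2.COLOR_RGB2HSV)
P=rep('or',d,(3,100,70),(18,255,255),(200,100,330,230),(.04,.2))
m=(W[...,2]>.06)&(W[...,2]<.125)&(abs(W[...,0]-.6)<.04)&(abs(W[...,1]-.1)<.035)
P=W[m]; print(len(P)); 
for z in np.arange(.07,.125,.01):
    Q=P[abs(P[:,2]-z)<.005]; 
    if len(Q)>4: print(round(z,3),len(Q),Q.min(0).round(4),Q.max(0).round(4))
```

```text
t 5.53 pos [603.  101.1 272.5] shift [ 3.2 -3.1 70.5] rot [ 0.001 -0.001 -0.005] F [-0.2  0.  -0.2] w 0.273 29.4
or 76 med [0.6    0.0945 0.1206] mid [0.6007 0.0997 0.1157]
   rect [601.3  99.9] [24.9 19.9] 67.7
307
0.07 21 [0.5603 0.0652 0.0651] [0.6384 0.1005 0.0745]
0.08 30 [0.5894 0.0872 0.0756] [0.6097 0.1078 0.0849]
0.09 34 [0.5897 0.0874 0.0854] [0.6099 0.1085 0.0949]
0.1 46 [0.5801 0.0838 0.0951] [0.6171 0.1033 0.1049]
0.11 77 [0.5749 0.082  0.1055] [0.6246 0.1045 0.1148]
0.12 98 [0.5746 0.0831 0.115 ] [0.6233 0.1116 0.1247]
```

View pics/h.png

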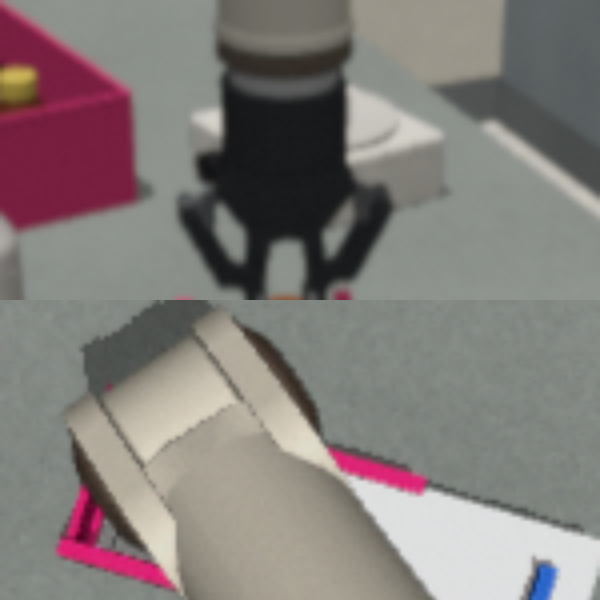

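Top half of the picture: the gripper holds the vial upright over the case, with the cap at about x=285 at the crop's bottom edge. Bottom half: the arm hides the pocket. The side-camera range puts the vial about 5 mm short of the pocket along the case.

send_rows([
  [[2,-1,5],[0,0,0],1],
  [[4,-2,15],[0,0,0],1],
  [[4,-2,27],[0,0,0],1],
  [[4,-2,37],[0,0,0],1],
  [[4,-2,43],[0,0,0],1],
  [[4,-2,46],[0,0,0],1],
  [[4,-2,46],[0,0,0],1],
  [[4,-2,46],[0,0,0],1],
])

```text
t: 6.2
position: [0.6017, 0.1054, 0.2254]
orientation: [0.797, 0.604, -0.0, -0.0]
force: [0.6, -0.5, 0.5]
grip_width: 0.269
finger_force: 29.5
```

```bash
python3 g.py 602 105.5 202
```

```text
t 6.2 pos [601.7 105.4 225.4] shift [ 0.2  0.2 23.4] rot [-0.    -0.    -0.005] F [ 0.6 -0.5  0.5] w 0.269 29.5
```

send_rows([
  [[0,0,2],[0,0,0],1],
  [[0,0,4.5],[0,0,0],1],
  [[0,0,7],[0,0,0],1],
  [[0,0,9.5],[0,0,0],1],
  [[0,0,12],[0,0,0],1],
  [[0,0,14],[0,0,0],1],
  [[0,0,15],[0,0,0],1],
  [[0,0,15],[0,0,0],1],
])

```text
t: 6.87
position: [0.6016, 0.1053, 0.2104]
orientation: [0.797, 0.604, -0.0, -0.0]
force: [-0.1, -0.3, -0.3]
grip_width: 0.268
finger_force: 29.4
```

```bash
python3 g.py 602 105.5 202
```

```text
t 6.87 pos [601.6 105.3 210.4] shift [0.4 0.3 8.4] rot [-0.     0.    -0.005] F [-0.1 -0.3 -0.3] w 0.268 29.4
```

send_rows([
  [[0,0,1.5],[0,0,0],1],
  [[0,0,3],[0,0,0],1],
  [[0,0,4.5],[0,0,0],1],
  [[0,0,6],[0,0,0],1],
  [[0,0,7],[0,0,0],1],
  [[0,0,8],[0,0,0],1],
  [[0,0,8],[0,0,0],1],
  [[0,0,8],[0,0,0],1],
])

```text
t: 7.53
position: [0.6017, 0.1053, 0.2026]
orientation: [0.797, 0.604, -0.0, -0.0]
force: [0.3, 0.4, -0.1]
grip_width: 0.267
finger_force: 29.5
```

```bash
python3 g.py 602 105.5 202
```

```text
t 7.53 pos [601.7 105.3 202.6] shift [0.3 0.2 0.6] rot [-0.     0.    -0.005] F [ 0.3  0.4 -0.1] w 0.267 29.5
```

send_rows([
  [[0,0,0.5],[0,0,0],1],
  [[0,0,0.8],[0,0,0],1],
  [[0,0,0.8],[0,0,0],0.7],
  [[0,0,0.8],[0,0,0],0.65],
  [[0,0,0.8],[0,0,0],0.6],
  [[0,0,0.8],[0,0,0],0.55],
  [[0,0,0.8],[0,0,0],0.5],
  [[0,0,0.8],[0,0,0],0.5],
])

```text
t: 8.2
position: [0.6017, 0.1053, 0.202]
orientation: [0.797, 0.604, 0.0, 0.0]
force: [0.3, 0.6, -0.6]
grip_width: 0.499
finger_force: 0.0
```

send_rows([
  [[0,0,-3],[0,0,0],0.5],
  [[0,0,-10],[0,0,0],0.5],
  [[0,0,-22],[0,0,0],0.5],
  [[0,0,-40],[0,0,0],0.5],
  [[0,0,-65],[0,0,0],0.5],
  [[0,0,-90],[0,0,0],0.5],
  [[0,0,-110],[0,0,0],0.5],
  [[0,0,-120],[0,0,0],0.5],
])

```text
t: 8.87
position: [0.6026, 0.106, 0.3262]
orientation: [0.797, 0.604, 0.002, 0.001]
force: [0.7, 0.8, -0.7]
grip_width: 0.497
finger_force: 0.0
```

```bash
python3 g.py 535 -135 300
```

```text
t 8.87 pos [602.6 106.  326.2] shift [-250.4   -0.    25.6] rot [ 0.005 -0.002 -0.005] F [ 0.7  0.8 -0.7] w 0.497 0.0
```

send_rows([
  [[-10,0,0],[0,0,0],0.7],
  [[-35,0,2],[0,0,0],0.9],
  [[-75,0,6],[0,0,0],1],
  [[-115,0,12],[0,0,0],1],
  [[-155,0,18],[0,0,0],1],
  [[-195,0,23],[0,0,0],1],
  [[-227,0,26],[0,0,0],1],
  [[-243,0,26],[0,0,0],1],
])

```text
t: 9.53
position: [0.5328, -0.1349, 0.2935]
orientation: [0.799, 0.601, -0.003, -0.001]
force: [-0.3, 0.5, 0.2]
grip_width: -0.001
finger_force: 0.0
```

Run:
```python
from m import *
from g import go
go(538,-128,245)
c2,W2=cam('top');d=dict(p=c2['pixels'],W=W2)
c,W=cam('side')
cv2.imwrite('pics/i.png',np.vstack([cv2.resize(x[:,:,::-1],(600,300),interpolation=2) for x in (c2['pixels'][130:220,150:330],c['pixels'][130:250,160:400])]))
rep('or',d,(3,100,70),(18,255,255),(195,160,235,195))
rep('bar',d,(100,120,80),(125,255,255),(270,175,300,215))
ds=dict(p=c['pixels'],W=W);rep('orS',ds,(3,100,70),(18,255,255),(230,160,300,235))
```

```text
t 9.53 pos [ 532.8 -134.9  293.5] shift [ 8.2  3.3 48.4] rot [-0.005  0.003 -0.012] F [-0.3  0.5  0.2] w -0.001 0.0
or 73 med [0.6067 0.1078 0.0544] mid [0.6145 0.1215 0.0308]
   rect [613.1 120.6] [55.3 28.6] 69.4
bar 85 med [ 0.5488 -0.0927  0.0903] mid [ 0.5487 -0.0927  0.0804]
   rect [548.7 -93.5] [11.3 47.8] 74.8
orS 26 med [0.5913 0.1025 0.0527] mid [0.5518 0.0063 0.1162]
   rect [554.8   5.2] [314.3   9.9] 69.5
```

View pics/i.png

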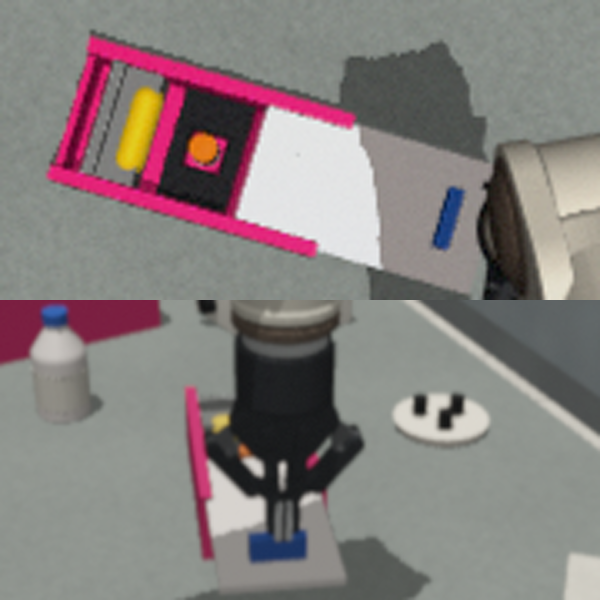

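The picture shows the vial standing in the pocket, cap at about (205,148) in the top half. The closed gripper is just behind the bar at (448,218). Next I lower behind the bar.

send_rows([
  [[3,2,8],[0,0,-0.005],1],
  [[5,3,20],[0,0,-0.01],1],
  [[5,3,32],[0,0,-0.01],1],
  [[5,3,40],[0,0,-0.01],1],
  [[5,3,45],[0,0,-0.01],1],
  [[5,3,47],[0,0,-0.01],1],
  [[5,3,47],[0,0,-0.01],1],
  [[5,3,47],[0,0,-0.01],1],
])

```text
t: 10.3
position: [0.5404, -0.1243, 0.2489]
orientation: [0.794, 0.608, 0.0, -0.0]
force: [-0.0, -1.1, -0.8]
grip_width: 0.002
finger_force: 0.0
```

```bash
python3 g.py 540 -120.5 246
```

```text
t 10.3 pos [ 540.4 -124.3  248.9] shift [ 3.5 -1.4  2.9] rot [ 0.    -0.     0.005] F [-0.  -1.1 -0.8] w 0.002 0.0
```

send_rows([
  [[1,-1,2],[0,0,0.005],1],
  [[3,-1,3],[0,0,0.005],1],
  [[5,-1,3],[0,0,0.005],1],
  [[8,-1,3],[0,0,0.005],1],
  [[11,-1,3],[0,0,0.005],1],
  [[14,-1,3],[0,0,0.005],1],
  [[17,-1,3],[0,0,0.005],1],
  [[20,-1,3],[0,0,0.005],1],
])

```text
t: 10.97
position: [0.5444, -0.1062, 0.2461]
orientation: [0.796, 0.606, -0.001, 0.001]
force: [-1.4, -6.6, 3.8]
grip_width: 0.0
finger_force: 3.4
```

```bash
cat > l.py <<'E'
from m import *
from g import go,U
go(547,-95,246)
c,W=cam('top');d=dict(p=c['pixels'],W=W)
o=ctrl.get_obs(); p=o['position']*1000
print('TCP along',(p@U).round(2),'cross',(p@np.cross([0,0,1],U)).round(2),'Fx',(o['force']@U).round(2))
m=seg(d,(0,0,100),(180,50,255),(170,140,300,225)); Z=W[...,2]; m&=(Z>.06)&(Z<.0705); Q=W[m]*1000
# restrict to strip about case axis
a=(Q-[603.2,105.7,0])@np.array([*U[:2],0]); b=(Q-[603.2,105.7,0])@np.cross([0,0,1],U); a=a[abs(b)<35]
print('lid front case-x (cam)',np.percentile(a,99.5).round(1)+7.5)
E
python3 l.py
```

```text
t 10.97 pos [ 544.4 -106.2  246.1] shift [11.5 -0.5  0.1] rot [ 0.     0.003 -0.001] F [-1.4 -6.6  3.8] w 0.0 3.4
TCP along 42.67 cross -553.11 Fx -3.77
lid front case-x (cam) 91.6
```

send_rows([
  [[3,0,0],[0,0,0],1],
  [[6,0,0],[0,0,0],1],
  [[10,0,0],[0,0,0],1],
  [[14,0,0],[0,0,0],1],
  [[18,0,0],[0,0,0],1],
  [[22,0,0],[0,0,0],1],
  [[26,0,0],[0,0,0],1],
  [[30,0,0],[0,0,0],1],
])

```text
t: 11.68
position: [0.5526, -0.077, 0.2463]
orientation: [0.796, 0.605, -0.0, 0.001]
force: [-0.1, -2.2, 0.8]
grip_width: 0.001
finger_force: 0.9
```

```bash
sed -i 's/(170,140,300,225)); Z/(170,140,300,225)); Z/; s/a=a\[abs(b)<35\]/a=a[(abs(b)<35)\&(a<35)]/' l.py; python3 l.py; python3 -c "
from h import *
c,W=cam('side','pics/j.png');c2,_=cam('top');cv2.imwrite('pics/k.png',np.vstack([cv2.resize(x[:,:,::-1],(600,300),interpolation=2) for x in (c2['pixels'][130:220,150:330],c['pixels'][130:250,160:400])]))"
```

```text
t 11.68 pos [552.6 -77.  246.3] shift [-18.9  -0.6   0.3] rot [ 0.001  0.001 -0.002] F [-0.1 -2.2  0.8] w 0.001 0.9
TCP along 74.35 cross -552.89 Fx -0.5
lid front case-x (cam) -1.5
```

View pics/k.png

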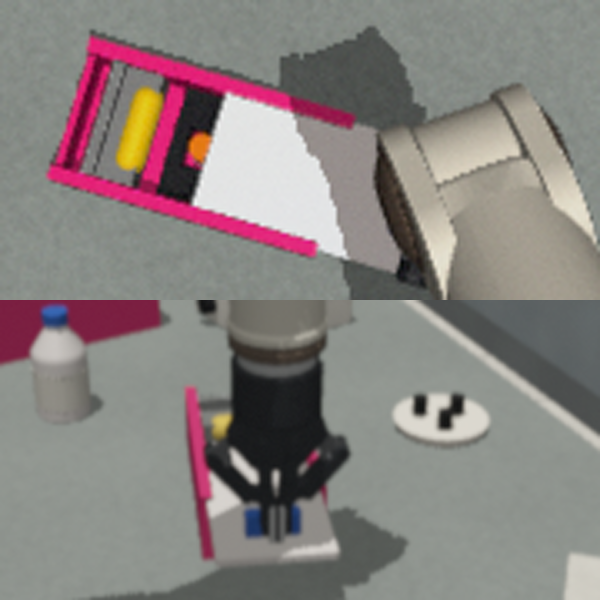

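The lid is sliding straight over the standing vial: its front edge is at about (210,145) in the top half, part-covering the cap at (200,148). On it goes, to short of the ridge.

send_rows([
  [[5,0,0],[0,0,0],1],
  [[10,0,0],[0,0,0],1],
  [[16,0,0],[0,0,0],1],
  [[22,0,0],[0,0,0],1],
  [[28,0,0],[0,0,0],1],
  [[34,0,0],[0,0,0],1],
  [[39,0,0],[0,0,0],1],
  [[43,0,0],[0,0,0],1],
])

```text
t: 12.5
position: [0.564, -0.0336, 0.2459]
orientation: [0.795, 0.606, 0.0, -0.0]
force: [0.2, -0.9, 0.7]
grip_width: 0.004
finger_force: 0.3
```

```bash
sed -i 's/(a<35)/(a<75)/' l.py; python3 l.py
```

```text
t 12.5 pos [564.  -33.6 245.9] shift [-63.7  -0.1  -0.2] rot [-0.    -0.     0.001] F [ 0.2 -0.9  0.7] w 0.004 0.3
TCP along 118.08 cross -552.61 Fx 0.84
lid front case-x (cam) 81.2
```

send_rows([
  [[1,0,0],[0,0,0],1],
  [[2,0,0],[0,0,0],1],
  [[3,0,0],[0,0,0],1],
  [[4,0,0],[0,0,0],1],
  [[5,0,0],[0,0,0],1],
  [[6,0,0],[0,0,0],1],
  [[7,0,0],[0,0,0],1],
  [[8,0,0],[0,0,0],1],
])

```text
t: 13.22
position: [0.566, -0.027, 0.2459]
orientation: [0.796, 0.606, 0.0, 0.0]
force: [-0.9, -0.8, 0.4]
grip_width: -0.001
finger_force: 0.4
```

send_rows([
  [[1,0,0],[0,0,0],1],
  [[2,0,0],[0,0,0],1],
  [[3,0,0],[0,0,0],1],
  [[4,0,0],[0,0,0],1],
  [[5,0,0],[0,0,0],1],
  [[6,0,0],[0,0,0],1],
  [[7,0,0],[0,0,0],1],
  [[8,0,0],[0,0,0],1],
])

```text
t: 13.88
position: [0.5678, -0.0208, 0.2458]
orientation: [0.796, 0.605, -0.001, 0.001]
force: [-2.4, -7.7, 4.0]
grip_width: -0.003
finger_force: 4.0
```

```bash
python3 l.py
```

```text
t 13.88 pos [567.8 -20.8 245.8] shift [-77.   -0.2   0.1] rot [-0.001  0.003 -0.001] F [-2.4 -7.7  4. ] w -0.003 4.0
TCP along 130.73 cross -552.97 Fx -6.31
lid front case-x (cam) 81.8
```

send_rows([
  [[1.2,0,0],[0,0,0],1],
  [[2.4,0,0],[0,0,0],1],
  [[3.6,0,0],[0,0,0],1],
  [[4.8,0,0],[0,0,0],1],
  [[6,0,0],[0,0,0],1],
  [[7.2,0,0],[0,0,0],1],
  [[8.4,0,0],[0,0,0],1],
  [[9.6,0,0],[0,0,0],1],
])

```text
t: 14.6
position: [0.5704, -0.0131, 0.2459]
orientation: [0.796, 0.605, -0.002, 0.001]
force: [-2.9, -7.5, 3.6]
grip_width: 0.005
finger_force: 4.2
```

```bash
python3 g.py 0 0 0
```

```text
t 14.6 pos [570.4 -13.1 245.9] shift [-139.4 -552.9  246.7] rot [-0.     0.005 -0.003] F [-2.9 -7.5  3.6] w 0.005 4.2
```

send_rows([
  [[1.2,0,0],[0,0,0],1],
  [[2.4,0,0],[0,0,0],1],
  [[3.6,0,0],[0,0,0],1],
  [[4.8,0,0],[0,0,0],1],
  [[6,0,0],[0,0,0],1],
  [[7.2,0,0],[0,0,0],1],
  [[8.4,0,0],[0,0,0],1],
  [[9.6,0,0],[0,0,0],1],
])

```text
t: 15.27
position: [0.5731, -0.0031, 0.246]
orientation: [0.796, 0.605, -0.001, 0.001]
force: [-1.7, -6.3, 2.8]
grip_width: 0.0
finger_force: 3.2
```

```bash
python3 g.py 0 0 0
```

```text
t 15.27 pos [573.1  -3.1 246. ] shift [-149.7 -553.   246.5] rot [ 0.     0.004 -0.002] F [-1.7 -6.3  2.8] w 0.0 3.2
```

Along-axis position is 149.7, so about 8 mm remain before the snap. I'm slowing down.

send_rows([
  [[0.6,0,0],[0,0,0],1],
  [[1.2,0,0],[0,0,0],1],
  [[1.8,0,0],[0,0,0],1],
  [[2.4,0,0],[0,0,0],1],
  [[3,0,0],[0,0,0],1],
  [[3.6,0,0],[0,0,0],1],
  [[4.2,0,0],[0,0,0],1],
  [[4.8,0,0],[0,0,0],1],
])

```text
t: 15.93
position: [0.5745, 0.0043, 0.2459]
orientation: [0.795, 0.606, 0.0, -0.0]
force: [-0.3, -0.6, 0.8]
grip_width: -0.004
finger_force: 0.6
```

```bash
python3 g.py 0 0 0
```

```text
t 15.93 pos [574.5   4.3 245.9] shift [-156.6 -552.8  245.9] rot [-0. -0.  0.] F [-0.3 -0.6  0.8] w -0.004 0.6
```

The push has fallen away, so the ridge is in the slot. Now the last few millimetres, eased in.

send_rows([
  [[0.3,0,0],[0,0,0],1],
  [[0.6,0,0],[0,0,0],1],
  [[0.9,0,0],[0,0,0],1],
  [[1.2,0,0],[0,0,0],1],
  [[1.5,0,0],[0,0,0],1],
  [[1.8,0,0],[0,0,0],1],
  [[2.1,0,0],[0,0,0],1],
  [[2.1,0,0],[0,0,0],1],
])

```text
t: 16.6
position: [0.5751, 0.006, 0.2459]
orientation: [0.795, 0.606, 0.0, -0.0]
force: [0.6, -1.0, 0.1]
grip_width: 0.004
finger_force: 0.2
```

```bash
python3 g.py 0 0 0
```

```text
t 16.6 pos [575.1   6.  245.9] shift [-158.6 -552.8  245.8] rot [ 0. -0. -0.] F [ 0.6 -1.   0.1] w 0.004 0.2
```

send_rows([
  [[0.3,0,0],[0,0,0],1],
  [[0.6,0,0],[0,0,0],1],
  [[0.9,0,0],[0,0,0],1],
  [[1.2,0,0],[0,0,0],1],
  [[1.5,0,0],[0,0,0],1],
  [[1.8,0,0],[0,0,0],1],
  [[2.1,0,0],[0,0,0],1],
  [[2.1,0,0],[0,0,0],1],
])

```text
t: 17.27
position: [0.5754, 0.0068, 0.2459]
orientation: [0.796, 0.605, -0.001, 0.0]
force: [-2.6, -5.4, 4.2]
grip_width: -0.002
finger_force: 2.8
```

```bash
python3 g.py 0 0 0
```

```text
t 17.27 pos [575.4   6.8 245.9] shift [-159.5 -552.6  246.5] rot [-0.     0.002 -0.001] F [-2.6 -5.4  4.2] w -0.002 2.8
```

send_rows([
  [[0.3,0,0],[0,0,0],1],
  [[0.6,0,0],[0,0,0],1],
  [[0.9,0,0],[0,0,0],1],
  [[1.2,0,0],[0,0,0],1],
  [[1.5,0,0],[0,0,0],1],
  [[1.5,0,0],[0,0,0],1],
  [[1.5,0,0],[0,0,0],1],
  [[1.5,0,0],[0,0,0],1],
])

```text
t: 17.93
position: [0.5756, 0.0071, 0.2459]
orientation: [0.796, 0.605, -0.002, 0.001]
force: [-3.6, -7.6, 5.0]
grip_width: -0.001
finger_force: 4.2
```

```bash
python3 g.py 0 0 0
```

```text
t 17.93 pos [575.6   7.1 245.9] shift [-159.9 -552.5  247.1] rot [-0.001  0.004 -0.002] F [-3.6 -7.6  5. ] w -0.001 4.2
```

The lid is against the firm stop: the force rises and it no longer moves. Backing off and lifting.

send_rows([
  [[-2,0,0],[0,0,0],1],
  [[-5,0,0],[0,0,0],1],
  [[-9,0,0],[0,0,0],1],
  [[-13,0,-2],[0,0,0],1],
  [[-16,0,-12],[0,0,0],1],
  [[-20,0,-35],[0,0,0],1],
  [[-30,0,-65],[0,0,0],1],
  [[-50,0,-95],[0,0,0],1],
])

```text
t: 18.6
position: [0.5626, -0.0363, 0.3425]
orientation: [0.794, 0.608, 0.001, -0.001]
force: [1.6, 0.1, -0.1]
grip_width: 0.002
finger_force: 0.0
```

send_rows([
  [[-25,0,-10],[0,0,0],1],
  [[-55,0,-15],[0,0,0],1],
  [[-85,0,-20],[0,0,0],1],
  [[-115,0,-20],[0,0,0],1],
  [[-140,0,-20],[0,0,0],1],
  [[-155,0,-20],[0,0,0],1],
  [[-160,0,-20],[0,0,0],1],
  [[-160,0,-20],[0,0,0],1],
])

```text
t: 19.27
position: [0.5198, -0.1945, 0.3614]
orientation: [0.796, 0.605, 0.0, 0.0]
force: [-0.3, 0.3, -0.2]
grip_width: 0.002
finger_force: 0.0
```

Run:
```python
from m import *
c2,W2=cam('top');d=dict(p=c2['pixels'],W=W2)
c,W=cam('side')
cv2.imwrite('pics/n.png',np.vstack([cv2.resize(x[:,:,::-1],(600,300),interpolation=2) for x in (c2['pixels'][130:230,150:350],c['pixels'][130:350,160:400])]))
rep('bar',d,(100,120,80),(125,255,255),(225,165,300,215))
rep('lid',d,(0,0,180),(180,60,255),(170,140,310,225),(.055,.08))
```

```text
bar 77 med [0.5809 0.0226 0.0925] mid [0.5809 0.0225 0.0932]
   rect [580.9  22.7] [10.7 49. ] 74.5
lid 2476 med [0.599  0.0885 0.0672] mid [0.5941 0.0848 0.0662]
   rect [598.   84.8] [199.6 106.4] 74.5
```

View pics/n.png

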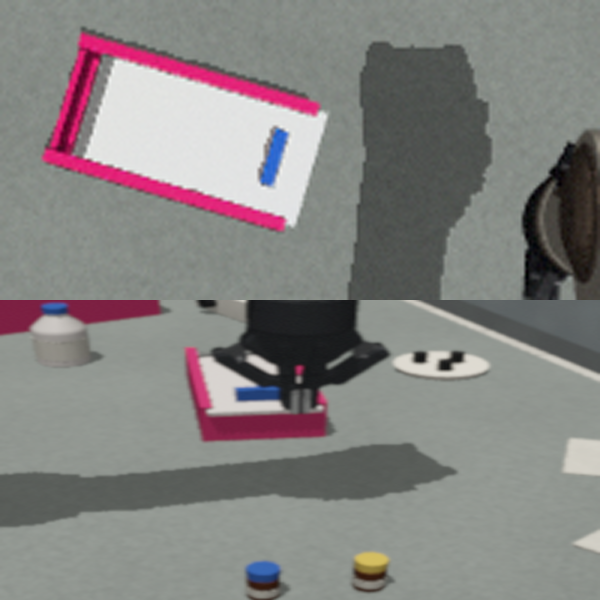

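The lid lies flat against the grey end block, with its front edge at about (98,105) and bar at (273,157). The yellow ridge is covered, and the blue and yellow vials and the bottle have not moved.

```bash
python3 -c "
from plant import ctrl; print(ctrl.job_done())"
```

```text
the job is handed in; nothing more can be done
None
```

The orange-capped vial is upright in the pocket, the lid has snapped over the ridge and was eased against the stop at about 8 N, the other vials and the bottle were left alone, and the job was handed in at about 19 s.

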